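# Click the well-pump timer dial round to its peg and start the pump

### The job

Set the well-pump timer, working gently: with a fingertip on its big knurled dial, turn the dial until it clicks in with the white pointer line facing the one tall peg. Only then press the round start button beside the dial all the way in, and let go of it. Use the fingertips only - pinch, lift or carry nothing - and leave the other things standing where they are.

Things in the scene. Friction and masses are not known exactly. Their poses are not given: they have to be found in the camera images.
- timer: Pump timer: flat grey box fixed to the plinth, 170 (its x) x 280 (its y) x 60 mm high, panel on top. Origin at the centre of its underside, z up. On the panel stand the dial (axis 12 mm towards -x and 50 mm towards -y from the box centre), the start button (12 mm towards -x, 95 mm towards +y) and, around the dial's +x side, seven steel studs.
- dial_top (a point): Centre of the dial's flat top face, on its upright axis, 84 mm above the plinth (24 mm above the panel); it stays put when the dial turns. The dial is a black disc, diameter 104 mm over the 36 upright ribs (2 mm proud) of its knurled rim, too wide to pinch. The gap beneath it is 2 mm.
- dial_mark (a point): Point that turns with the dial: where the pointer line, produced beyond the rim, meets the circle of the studs, 66 mm from the dial axis and 72 mm above the plinth. The pointer itself is a flat white line on the dial's top.
- dial (a joint): Angle of the dial, rad, positive anticlockwise seen from above; at 0 (the start) the pointer faces the box's +x. Clicks every 30 degrees (0.524 rad) at 0, +-0.524, +-1.047, +-1.571; end stops at +-1.75. Moving out of a click takes about 0.07 N m (1.3 N at the rim); past half-way (0.262 rad) the spring pulls it into the next one.
- tall_peg: The tall peg: steel pin, diameter 16 mm, 28 mm tall, fixed on the panel 66 mm from the dial axis, at one of the four clicks +-0.524 or +-1.047 rad. Origin at the centre of its foot. The other six clicks have small steel studs, diameter 8 mm, only 5 mm tall.
- start (a joint): Travel of the start button, m: 0 out, 0.006 fully in; a spring pushes it out again, full travel takes about 5 N.
- start_top (a point): Centre of the top of the start button: black cap, diameter 36 mm, top 82 mm above the plinth when out, in a grey collar 52 mm in diameter and 12 mm high.
- grindstone: Heavy black grinding stone, slab 340 x 180 mm with a stone roller 240 mm long across it, 137 mm high in all, fixed. Origin at the centre of its underside. Bystander.
- katori: Small steel bowl, diameter 90 mm, 36 mm high, loose, next to the button's end of the box. Origin at the centre of its underside. Bystander.
- bottle: Glass bottle with cap, diameter 68 mm, 200 mm tall, loose, standing. Origin at the centre of its underside. Bystander.
- spatula: Green silicone spatula, 250 mm long (its x), lying behind the box, loose. Bystander.
- rolling_pin: Wooden rolling pin, 326 mm long (its x), diameter 44 mm, lying, loose. Origin under its middle. Bystander.
- soap_dish: Steel soap dish with a soap, 110 x 75 x 27 mm, loose. Origin at the centre of its underside. Bystander.
- tumbler: Steel tumbler, diameter 72 mm, 100 mm tall, loose, standing. Origin at the centre of its underside. Bystander.

How it is judged (in metres and radians):
On the way, in this order (a step that is already met when the one before it is completed fails the run):
1. the dial has clicked in with its pointer facing the tall peg (horizontal distance between dial_mark and tall_peg below 0.008 m and velocity of joint dial between -0.05 and 0.05 rad/s), for 0.2 s.
2. with the dial there, the start button is pressed fully in (horizontal distance between dial_mark and tall_peg below 0.008 m and value of joint start above 0.005 m), for 0.05 s.
At the end, for the whole second after the job is handed in: The dial rests in the click at the tall peg (pointer point within 8 mm of the peg's axis in plan, about 7 degrees, not turning), the start button has been pressed in by more than 5 mm after that and is out again (less than 1 mm) (all of step 1 and value of joint start below 0.001 m); the robot touches nothing.
It fails at once if the start button is pressed while the dial is not at the tall peg (value of joint start above 0.003 m and not (horizontal distance between dial_mark and tall_peg below 0.012 m)).
It fails at once if the dial or the button is struck or leaned on with more than 60 N (contact force between any of the arm, the fingers and timer above 60 N).
It fails at once if a bystander is pushed, lifted or carried (more than 20 mm) (distance of any of katori, bottle, spatula, rolling_pin, soap_dish, tumbler from where it was at the start of the episode above 0.02 m).
It also fails if it takes over 45 s, if anything falls off the work surface, if the arm or the gripper's body presses on something with over 40 N, if the wrist force passes 120 N, or if a joint passes its speed limit or range.

### The arm

A 6-joint arm with a two-finger parallel gripper is mounted at the origin on the work surface. World frame = base frame: x ahead of the robot, y to its left, z up, the work surface at z = 0. Lengths are in m, angles in degrees, forces in N, time in s.
With the tool pointing down it reaches from about 0.3 to 0.75 m from the base axis. Payload 8.5 kg.
Tool frame: the origin (TCP) lies between the finger pads; the fingertips stand 17 mm ahead of it and the grasp point (between the pads) lies 2 mm behind it; z points along the fingers, y is the direction in which the jaws open and shut (so a half turn about z gives the same grasp; the last joint's range is limited). The gripper opens to 85 mm and grips with 20 to 120 N. Pads are 22 mm wide; open, the fingers measure 114 mm over their backs; the gripper's body (76 mm by 85 mm) begins 54 mm behind the grasp point. The pads swing forward as they close: fully open they stand 13 mm farther back than shut.
Start: joints at [64.097, 21.807, 74.336, -0, 83.858, -12.336], TCP at [0.129, 0.535, 0.248] pointing down, gripper open.
Joint ranges: [-178.18, 178.18], [-50.72, 133.34], [12.68, 142.11], [-81.47, 261.47], [9.98, 163.14], [-165.26, 165.26]. Speed limits (degrees/s): [136.94, 136.94, 180, 180, 180, 180].

### API

Orientations are given as a 3x3 rotation matrix whose columns are the frame's x, y, z axes.
In Python, from rig import readout, eyes, env gives the robot as it stands.
- The arm moves only by the tool arm_command, never from a script. Its argument "rows" is text: rows parted by semicolons, each of 7 numbers parted by spaces: the closure, from 0 (fully open) to 1 (shut), then the shift along the tool's x, y, z in mm, then the turn, a rotation vector about the tool's x, y, z in degrees. In form: grip dx dy dz rx ry rz; .... A call has 1 to 5 rows; each row shifts and turns the commanded pose from where the row before left it, along the tool's axes as they then stand; what a row does not reach is not made up. A row lasts 1/12 s, in which the tool goes at most 41.7 mm and 7.16 degrees, less where a joint would pass 70% of its speed; a pose out of reach is approached as far as the arm can. A call with a gripper value outside its range is refused whole. The fingers move at their own pace and stop on an object; "squeeze" is the grip in N (left out, the last holds). Time passes only in rows, so rows that do not move let the fingers close. It gives the time, the measured TCP pose, the force and the opening at its end, in the units of the state.
- readout.observe(): the state, without advancing time (a new reading comes with each control period).
- eyes.get_image(name): name is "side" or "top"; returns the picture (420x560x3 uint8, red, green, blue); there is no depth.
- eyes.camera_model(name): a dict with "mtx" (3x3 intrinsics, pixels), "k1" (the pictures are not rectified: a ray, as slopes to the right and down, at radius r is drawn at 1 + k1 r^2 times it, then the intrinsics apply), "view" (4x4, takes a point from world to camera coordinates). Camera axes: x right, y up, looking along -z (the intrinsics and any distortion apply to the point x, -y, -z); pixel columns grow to the right and rows downward; lengths in m; the calibration is good to about 2 mm. A picture is of the moment at which its call begins. camera_model takes no time and is no camera call.
- env.close_job(): hands the job in, once; it reports no verdict.
The state is a dict: "time_s": time; "q": joint angles; "qvel": joint speeds; "joint_efforts": joint torques, N m; "position": TCP position; "tool_rot": TCP orientation; "ft_force": force on the tool from outside, world axes, zero at the start; "wrist_torque": the same for the moment, N m; "grip_width": finger opening in m.
Only numpy, scipy, OpenCV 4.12 (cv2) and the standard library are available. Lean on these libraries where they do the work, as an engineer would, in place of code of your own. Each camera call takes 0.05 s, during which the arm holds its last target. There are 200 camera calls.

## Working session

There is one attempt and no reset: what is moved stays moved. The work goes in short steps, Python scripts to look and compute and a tool call to move; the robot and the scene stay as the last step left them, time stands still between calls to the robot, and variables do not carry over. Pictures are saved under pics/ and viewed, about 8 in all and at most 12, crops included, and the job is handed in when it is done.

Besides the shell and the picture viewer there is one more tool, called after "Emit:" by a JSON object that holds its "fn" and its "kwargs", one argument or row to a line. arm_command: Moves the arm, as the interface text tells. Its arguments: {"type":"object","properties":{"rows":{"type":"string"},"squeeze":{"type":"number"}},"required":["rows"]}

```bash
mkdir -p pics; ls; python3 - <<'E'
from rig import readout, eyes, env
import cv2
for n in("side","top"):
    im=eyes.get_image(n); cv2.imwrite(f"pics/{n}0.png",im[:,:,::-1])
    m=eyes.camera_model(n); print(n,m)
s=readout.observe(); print(s)
E
```

```text
pics
side {'mtx': array([[490.70404032,   0.        , 276.65778461],
       [  0.        , 490.70404032, 199.79385183],
       [  0.        ,   0.        ,   1.        ]]), 'k1': 0.011008717346683974, 'view': array([[ 0.97584742, -0.21840931,  0.00438055, -0.55510096],
       [ 0.13446349,  0.61634177,  0.77591391, -0.14019862],
       [-0.17216674, -0.75658456,  0.6308236 , -1.28584421],
       [ 0.        ,  0.        ,  0.        ,  1.        ]])}
top {'mtx': array([[526.55060517,   0.        , 278.42680722],
       [  0.        , 526.55060517, 213.09850871],
       [  0.        ,   0.        ,   1.        ]]), 'k1': -0.067271725733247, 'view': array([[ 8.26556934e-03, -9.99964968e-01,  1.32038627e-03,
         1.43714519e-02],
       [ 9.89065060e-01,  8.36989557e-03,  1.47242155e-01,
        -5.85185140e-01],
       [-1.47248048e-01,  8.89076815e-05,  9.89099593e-01,
        -1.56825331e+00],
       [ 0.00000000e+00,  0.00000000e+00,  0.00000000e+00,
         1.00000000e+00]])}
{'time_s': 0.1, 'q': array([ 6.40966624e+01,  2.18359829e+01,  7.43785134e+01, -1.11043739e-03,
        8.38583627e+01, -1.23366286e+01]), 'qvel': array([-0.04767633,  0.02726043, -0.16449529,  0.08243513,  0.06876231,
       -0.10682731]), 'joint_efforts': array([ 2.53794467e-03, -4.49215150e+01, -2.31653827e+01, -2.55603327e-04,
        3.69941190e-03, -2.73590217e-05]), 'position': array([0.12892503, 0.53442911, 0.24779543]), 'tool_rot': array([[-9.72097884e-01,  2.34574965e-01, -5.38183521e-04],
       [ 2.34575446e-01,  9.72097234e-01, -1.15229073e-03],
       [ 2.52868156e-04, -1.24638402e-03, -9.99999191e-01]]), 'ft_force': array([-0.26425387,  0.2475917 , -0.63473048]), 'wrist_torque': array([ 0.00158587, -0.0144024 ,  0.04614248]), 'grip_width': 0.08512157942908875}
```

View pics/side0.png

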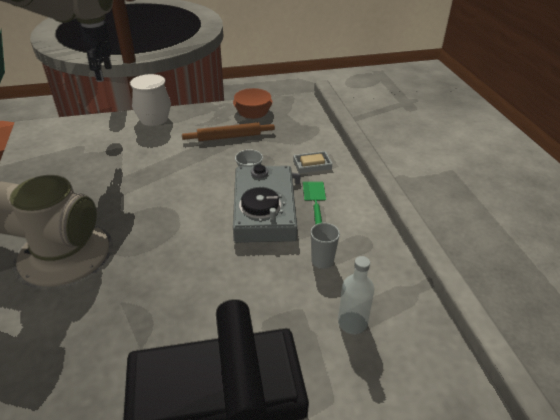

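View pics/top0.png

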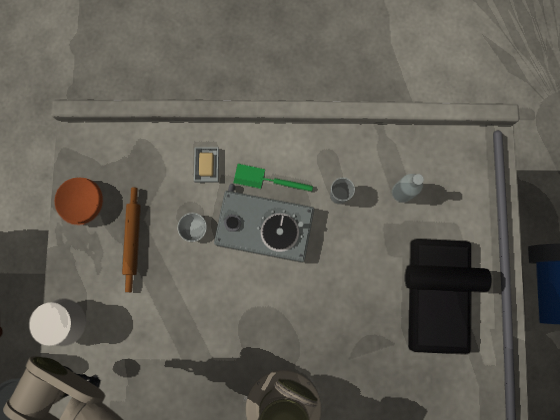

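The side and top views show the box with the dial at top (280,231), the button at (233,222) and the katori at (192,227). I'll zoom in on both views to see the peg and the pointer.

```bash
cat > h.py <<'E'
import numpy as np, cv2
from rig import readout, eyes, env
def ray(n,uv):
    m=eyes.camera_model(n);K=m["mtx"];V=m["view"]
    p=cv2.undistortPoints(np.array([[uv]],float),K,np.array([m["k1"],0,0,0,0]))[0,0]
    R=V[:3,:3]; c=-R.T@V[:3,3]; d=R.T@np.array([p[0],-p[1],-1.]); return c,d/np.linalg.norm(d)
def onz(n,uv,z):
    c,d=ray(n,uv); return c+d*(z-c[2])/d[2]
def tri(a,b):
    (c1,d1),(c2,d2)=ray("side",a),ray("top",b)
    t=np.linalg.lstsq(np.c_[d1,-d2],c2-c1,rcond=None)[0]
    p,q=c1+t[0]*d1,c2+t[1]*d2; return (p+q)/2,np.linalg.norm(p-q)
def proj(n,P):
    m=eyes.camera_model(n);K=m["mtx"];q=m["view"]@np.r_[P,1]
    x=np.array([q[0],-q[1]])/-q[2]; x*=1+m["k1"]*(x@x); return K[:2,:2]@x+K[:2,2]
E
python3 - <<'E'
from h import *
s=cv2.imread("pics/side0.png")[155:255,215:345]; t=cv2.imread("pics/top0.png")[175:275,205:335]
cv2.imwrite("pics/z0.png",np.hstack([cv2.resize(i,None,fx=6,fy=6,interpolation=2)[:,:] for i in (t,)]))
cv2.imwrite("pics/z1.png",cv2.resize(s,None,fx=6,fy=6,interpolation=2))
E
```

```text
(no output)
```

View pics/z0.png

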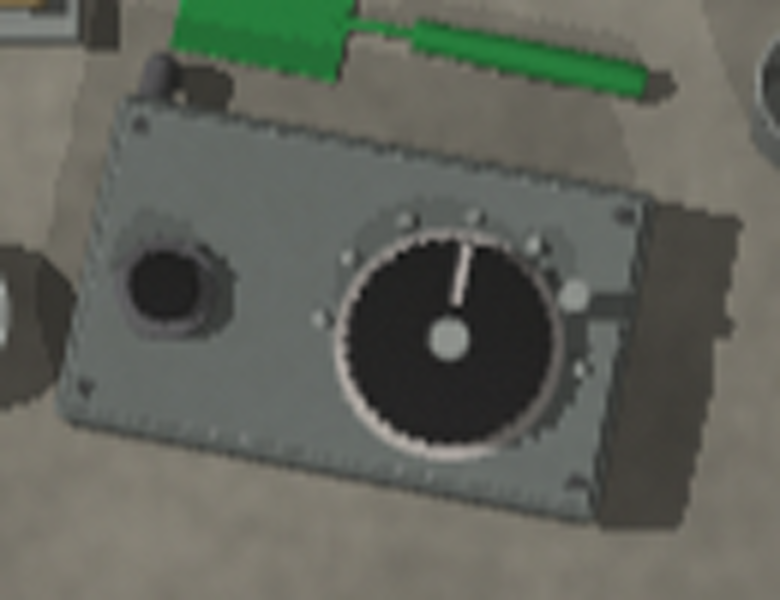

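View pics/z1.png

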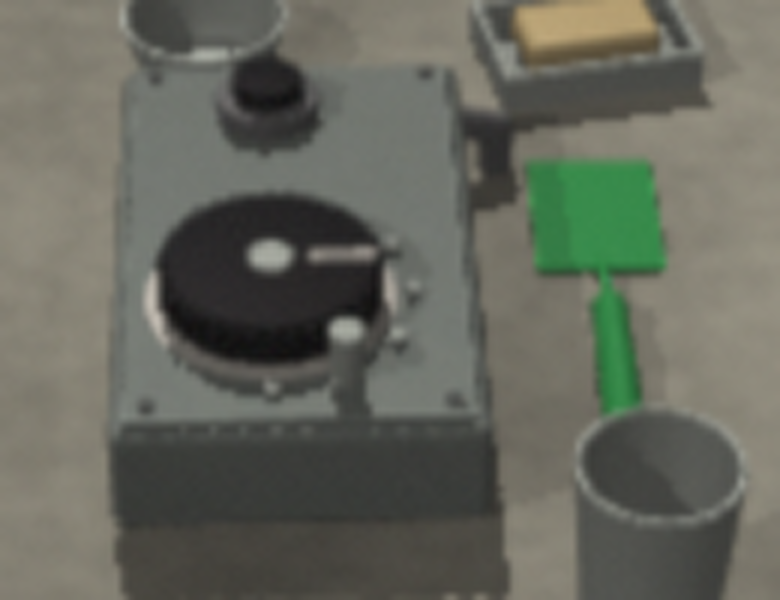

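The peg is at −60° (clockwise, −1.047 rad) from the pointer: pegs at crop (575,293), pointer at (460,275), hub at (449,340). Now for positions.

```bash
python3 - <<'E'
from h import *
f=lambda x,y,o:((x+.5)/6-.5+o[0],(y+.5)/6-.5+o[1])
T=(205,175);S=(215,155)
for nm,t,s,z in(("dial",(449,340),(270,257),.084),("button",(165,286),(268,85),.082),("peg",(574,293),(347,329),.088)):
    t=f(*t,T);s=f(*s,S); print(nm,tri(s,t),onz("top",t,z),onz("side",s,z))
d=onz("top",f(449,340,T),.084)[:2];
for n,a in(("peg",(574,293)),): 
    p=onz("top",f(*a,T),.088)[:2]; print(np.linalg.norm(p-d),np.degrees(np.arctan2(*(p-d)[::-1])))
a=onz("top",f(457,303,T),.084);b=onz("top",f(467,245,T),.084);v=(b-a);print("pointer",np.degrees(np.arctan2(v[1],v[0])))
s=readout.observe();R=s["tool_rot"];print(R.T@(np.r_[d,.248]-s["position"]))
E
```

```text
dial (array([0.52441015, 0.01588234, 0.0855178 ]), np.float64(5.4636743608027106e-05)) [0.52455553 0.01588127 0.084     ] [0.5247739  0.01774021 0.084     ]
button (array([0.55101182, 0.15745434, 0.07837896]), np.float64(1.27539305639461e-05)) [0.55054606 0.15713317 0.082     ] [0.55009643 0.15245492 0.082     ]
peg (array([ 0.54730007, -0.04560997,  0.08960257]), np.float64(0.0009658201935470405)) [ 0.54799174 -0.0457278   0.088     ] [ 0.5472075  -0.04378425  0.088     ]
0.0659161115175744 -69.17308575082338
pointer -9.271567044124803
[-5.06230108e-01 -4.11274165e-01  1.80023259e-04]
```

Emit:
{"fn": "arm_command", "kwargs": {
  "rows": "0.4 -30 -24.4 0 0 0 0;0.4 -30 -24.4 0 0 0 0;0.4 -30 -24.4 0 0 0 0;0.4 -30 -24.4 0 0 0 0;0.4 -30 -24.4 0 0 0 0",
  "squeeze": 20
}}

```text
time_s: 0.52
position: [0.2467, 0.3792, 0.2481]
tool_rot: [[-0.972, 0.234, -0.0], [0.234, 0.972, -0.0], [0.0, -0.0, -1.0]]
ft_force: [0.8, 0.6, 0.1]
grip_width: 0.0514
```

Emit:
{"fn": "arm_command", "kwargs": {
  "rows": "0.4 -30 -24.4 0 0 0 0;0.4 -30 -24.4 0 0 0 0;0.4 -30 -24.4 0 0 0 0;0.4 -30 -24.4 0 0 0 0;0.4 -30 -24.4 0 0 0 0"
}}

```text
time_s: 0.93
position: [0.364, 0.2253, 0.2483]
tool_rot: [[-0.972, 0.235, -0.0], [0.235, 0.972, -0.0], [0.0, -0.0, -1.0]]
ft_force: [0.9, 0.8, -0.4]
grip_width: 0.0512
```

Emit:
{"fn": "arm_command", "kwargs": {
  "rows": "0.4 -30 -24.4 0 0 0 0;0.4 -30 -24.4 0 0 0 0;0.4 -30 -24.4 0 0 0 0;0.4 -30 -24.4 0 0 0 0;0.4 -30 -24.4 0 0 0 0"
}}

```text
time_s: 1.35
position: [0.4813, 0.0714, 0.2481]
tool_rot: [[-0.972, 0.235, -0.0], [0.235, 0.972, 0.0], [0.0, -0.0, -1.0]]
ft_force: [0.2, 1.0, 0.4]
grip_width: 0.0512
```

Emit:
{"fn": "arm_command", "kwargs": {
  "rows": "0.4 -27.5 -21.6 0 0 0 0;0.4 -27.5 -21.6 0 0 0 0;0.4 0 0 30 0 0 0;0.4 0 0 30 0 0 0;0.4 0 0 30 0 0 0"
}}

```text
time_s: 1.77
position: [0.5239, 0.0178, 0.1569]
tool_rot: [[-0.972, 0.236, 0.0], [0.236, 0.972, 0.0], [-0.0, 0.0, -1.0]]
ft_force: [0.8, 1.4, -1.2]
grip_width: 0.0512
```

Emit:
{"fn": "arm_command", "kwargs": {
  "rows": "0.4 0 0 30 0 0 0;0.4 0 0 10 0 0 0;0.4 0 0 0 0 0 0;0.4 0 0 0 0 0 0"
}}

```text
time_s: 2.1
position: [0.524, 0.0184, 0.1183]
tool_rot: [[-0.972, 0.235, -0.001], [0.235, 0.972, 0.0], [0.001, -0.0, -1.0]]
ft_force: [-0.3, -0.5, 0.8]
grip_width: 0.0512
```

```bash
python3 - <<'E'
from h import *
s=eyes.get_image("side")[130:250,190:350];t=eyes.get_image("top")[155:275,195:355]
o=np.hstack([cv2.resize(i,None,fx=2.5*2-.0,fy=5)[:,:] for i in(s,)])
o=np.vstack([cv2.resize(i,(400*2,300)) for i in (s,t)])
o=np.hstack([cv2.resize(i,None,fx=2.5,fy=2.5,interpolation=2) for i in(s,t)])
cv2.imwrite("pics/a.png",o[:,:,::-1]); print(readout.observe()["ft_force"],readout.observe()["position"])
E
```

```text
[ 0.54179543 -0.73781528  0.8714764 ] [0.52452888 0.01831365 0.11942781]
```

View pics/a.png

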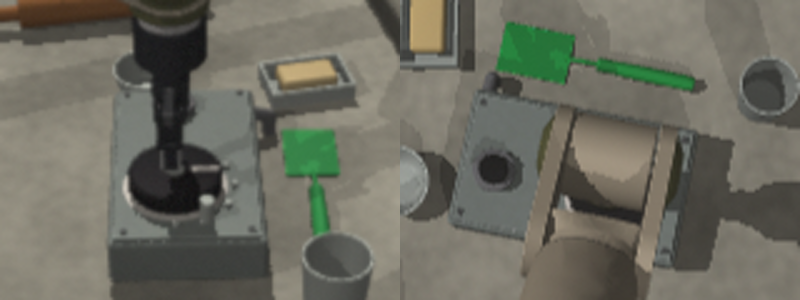

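The gripper stands over the dial and the side view is clear. I'm descending gently until contact.

Emit:
{"fn": "arm_command", "kwargs": {
  "rows": "0.4 0 -1 6 0 0 0;0.4 0 0 6 0 0 0;0.4 0 0 2 0 0 0;0.4 0 0 2 0 0 0;0.4 0 0 0 0 0 0"
}}

```text
time_s: 2.62
position: [0.5235, 0.0174, 0.102]
tool_rot: [[-0.972, 0.235, -0.001], [0.235, 0.972, 0.0], [0.001, -0.0, -1.0]]
ft_force: [0.1, 0.4, 0.1]
grip_width: 0.0514
```

Emit:
{"fn": "arm_command", "kwargs": {
  "rows": "0.4 0 0 1 0 0 0;0.4 0 0 1 0 0 0;0.4 0 0 1 0 0 0;0.4 0 0 0 0 0 0"
}}

```text
time_s: 2.95
position: [0.5236, 0.0174, 0.0992]
tool_rot: [[-0.972, 0.235, -0.0], [0.235, 0.972, 0.0], [0.0, -0.0, -1.0]]
ft_force: [-0.2, 0.6, -0.4]
grip_width: 0.0512
```

Emit:
{"fn": "arm_command", "kwargs": {
  "rows": "0.4 0 0 1 0 0 0;0.4 0 0 1 0 0 0;0.4 0 0 0 0 0 0"
}}

```text
time_s: 3.2
position: [0.5238, 0.0174, 0.0978]
tool_rot: [[-0.972, 0.235, 0.0], [0.235, 0.972, -0.0], [-0.001, -0.0, -1.0]]
ft_force: [-1.2, 0.3, 4.1]
grip_width: 0.0513
```

Emit:
{"fn": "arm_command", "kwargs": {
  "rows": "0.4 0 0 1 0 0 0;0.4 0 0 1 0 0 0;0.4 0 0 0 0 0 0"
}}

```text
time_s: 3.45
position: [0.5238, 0.0174, 0.0975]
tool_rot: [[-0.972, 0.234, 0.002], [0.234, 0.972, -0.001], [-0.002, -0.0, -1.0]]
ft_force: [-7.4, 0.4, 22.0]
grip_width: 0.0514
```

Emit:
{"fn": "arm_command", "kwargs": {
  "rows": "0.4 0 0 -0.8 0 0 0;0.4 0 0 0 0 0 2;0.4 0 0 0 0 0 3;0.4 0 0 0 0 0 3"
}}

```text
time_s: 3.78
position: [0.524, 0.0176, 0.0977]
tool_rot: [[-0.929, 0.37, 0.002], [0.37, 0.929, 0.0], [-0.002, 0.001, -1.0]]
ft_force: [-2.9, 3.8, 14.9]
grip_width: 0.0514
```

```bash
python3 - <<'E'
from h import *
s=readout.observe(); print(s["ft_force"],s["wrist_torque"],s["position"])
E
```

```text
[-2.92774059  3.80820717 14.92653287] [0.41652608 0.59956038 0.0921475 ] [0.52404976 0.01763239 0.09765459]
```

Emit:
{"fn": "arm_command", "kwargs": {
  "rows": "0.4 0 0 0 0 0 4;0.4 0 0 0 0 0 4;0.4 0 0 0 0 0 4;0.4 0 0 0 0 0 4;0.4 0 0 0 0 0 4"
}}

```text
time_s: 4.2
position: [0.5248, 0.0181, 0.0977]
tool_rot: [[-0.746, 0.666, 0.004], [0.666, 0.746, 0.001], [-0.002, 0.003, -1.0]]
ft_force: [0.6, 6.4, 12.1]
grip_width: 0.0512
```

```bash
python3 - <<'E'
from h import *
s=eyes.get_image("side")[150:230,215:315]
cv2.imwrite("pics/b.png",cv2.resize(s,None,fx=6,fy=6,interpolation=2)[:,:,::-1]); print(readout.observe()["ft_force"],readout.observe()["wrist_torque"])
E
```

```text
[ 0.7728755   4.37917593 13.20318978] [ 0.77352267  0.11609198 -0.03789079]
```

View pics/b.png

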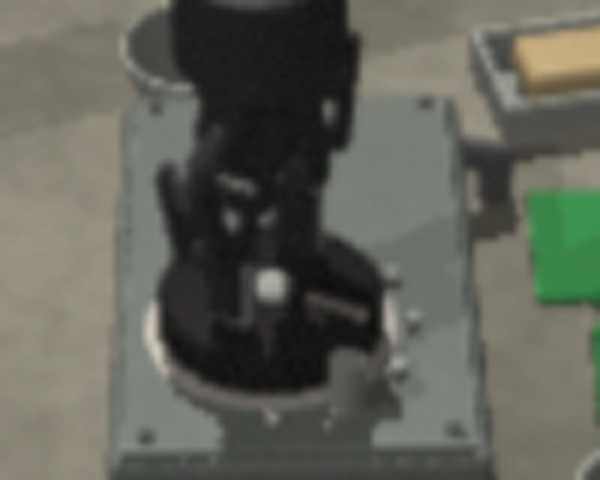

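The pointer (crop 337,305) turns with the tool and is now near −28°. I'm continuing.

Emit:
{"fn": "arm_command", "kwargs": {
  "rows": "0.4 0 0 0 0 0 4;0.4 0 0 0 0 0 4;0.4 0 0 0 0 0 4;0.4 0 0 0 0 0 4;0.4 0 0 0 0 0 4"
}}

```text
time_s: 4.67
position: [0.5257, 0.0172, 0.0977]
tool_rot: [[-0.473, 0.881, 0.006], [0.881, 0.473, -0.001], [-0.003, 0.005, -1.0]]
ft_force: [3.7, 1.8, 9.3]
grip_width: 0.0511
```

Emit:
{"fn": "arm_command", "kwargs": {
  "rows": "0.4 0 0 0 0 0 4;0.4 0 0 0 0 0 4;0.4 0 0 0 0 0 3;0.4 0 0 0 0 0 1;0.4 0 0 0 0 0 0"
}}

```text
time_s: 5.08
position: [0.5259, 0.0175, 0.0978]
tool_rot: [[-0.282, 0.96, 0.007], [0.96, 0.282, -0.0], [-0.002, 0.006, -1.0]]
ft_force: [4.7, 3.4, 9.3]
grip_width: 0.0512
```

```bash
python3 - <<'E'
from h import *
s=eyes.get_image("side")[150:230,215:315]
cv2.imwrite("pics/c.png",cv2.resize(s,None,fx=6,fy=6,interpolation=2)[:,:,::-1]); print(readout.observe()["ft_force"],readout.observe()["wrist_torque"])
E
```

```text
[4.57985335 2.99810636 9.61698586] [ 0.55538929 -0.57464973 -0.05531072]
```

View pics/c.png

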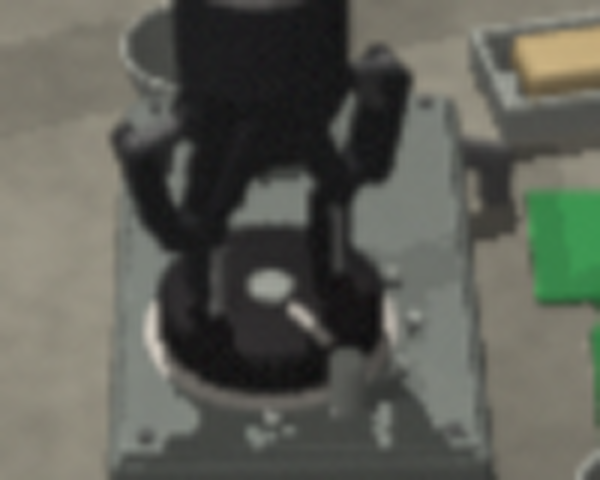

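The pointer runs from (290,305) to (327,343), towards the peg top at (347,358). I'm lifting off and measuring.

Emit:
{"fn": "arm_command", "kwargs": {
  "rows": "0.4 0 0 -1 0 0 0;0.4 0 0 -2 0 0 0;0.4 0 0 -5 0 0 0;0.4 0 0 -20 0 0 0;0.4 0 0 -30 0 0 0"
}}

```text
time_s: 5.55
position: [0.5223, 0.0175, 0.1529]
tool_rot: [[-0.283, 0.959, -0.006], [0.959, 0.283, 0.001], [0.003, -0.005, -1.0]]
ft_force: [0.6, 0.5, -1.3]
grip_width: 0.0511
```

Emit:
{"fn": "arm_command", "kwargs": {
  "rows": "1 0 0 -10 0 0 0;1 0 0 0 0 0 0;1 0 0 0 0 0 0;1 0 0 0 0 0 0;1 0 0 0 0 0 0"
}}

```text
time_s: 5.97
position: [0.5231, 0.0175, 0.1629]
tool_rot: [[-0.283, 0.959, -0.002], [0.959, 0.283, 0.0], [0.001, -0.002, -1.0]]
ft_force: [0.0, -0.3, -0.6]
grip_width: 0.0001
```

```bash
python3 - <<'E'
from h import *
im=eyes.get_image("side");s=im[150:230,215:315]
cv2.imwrite("pics/d.png",cv2.resize(s,None,fx=6,fy=6,interpolation=2)[:,:,::-1]); st=readout.observe();print(st["ft_force"],st["position"],st["grip_width"],st["q"])
E
```

```text
[-0.39875436  0.08894508  0.04872434] [0.5232353  0.01745392 0.16303452] 0.0003071794646141211 [-1.10589139e+01  2.38408748e+01  8.63670869e+01 -1.04303049e-03
  6.99233039e+01 -2.74859096e+01]
```

View pics/d.png

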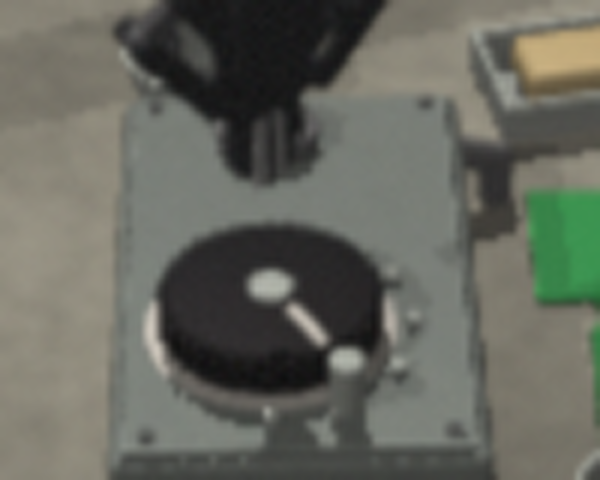

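```bash
python3 - <<'E'
from h import *
f=lambda x,y:((x+.5)/6-.5+215,(y+.5)/6-.5+150)
h,a,b,p=[onz("side",f(*c),z)[:2] for c,z in(((270,287),.084),((290,306),.084),((326,345),.084),((347,358),.088))]
for n,v in(("line",b-a),("hub-tip",b-h),("peg",p-h)):print(n,np.degrees(np.arctan2(v[1],v[0])))
s=readout.observe();print(s["tool_rot"].T@(np.array([.550,.1575,.163])-s["position"])*1000)
E
```

```text
line -71.35629896596936
hub-tip -70.22169983755381
peg -69.64665481646693
[1.26760190e+02 6.52771575e+01 3.34511898e-02]
```

The dial is in its click: the line is at −70.2 to −71.4° and the peg at −69.6°. Now the button, with the fingers shut.

Emit:
{"fn": "arm_command", "kwargs": {
  "rows": "1 31.7 16.3 0 0 0 0;1 31.7 16.3 0 0 0 0;1 31.7 16.3 0 0 0 0;1 31.7 16.4 0 0 0 0;1 0 0 20 0 0 0"
}}

```text
time_s: 6.43
position: [0.5521, 0.1627, 0.146]
tool_rot: [[-0.287, 0.958, 0.006], [0.958, 0.287, 0.002], [0.0, 0.006, -1.0]]
ft_force: [-0.3, -0.3, 0.5]
grip_width: 0.0003
```

Emit:
{"fn": "arm_command", "kwargs": {
  "rows": "1 0 0 20 0 0 0;1 0 0 12 0 0 0;1 0 0 4 0 0 0;1 0 0 0 0 0 0;1 0 0 0 0 0 0"
}}

```text
time_s: 6.85
position: [0.5507, 0.1574, 0.1083]
tool_rot: [[-0.283, 0.959, 0.0], [0.959, 0.283, -0.0], [-0.0, 0.0, -1.0]]
ft_force: [0.0, -0.2, 0.3]
grip_width: -0.0002
```

```bash
python3 - <<'E'
from h import *
im=eyes.get_image("side");s=im[130:230,205:315]
cv2.imwrite("pics/e.png",cv2.resize(s,None,fx=5,fy=5,interpolation=2)[:,:,::-1]); st=readout.observe();print(st["ft_force"],st["position"],st["tool_rot"].T@(np.array([.550,.1575,.107])-st["position"])*1000)
E
```

```text
[-0.2534055   0.54765622  0.46821952] [0.55086935 0.15739068 0.10878471] [ 0.35098121 -0.80487427  1.78378387]
```

View pics/e.png

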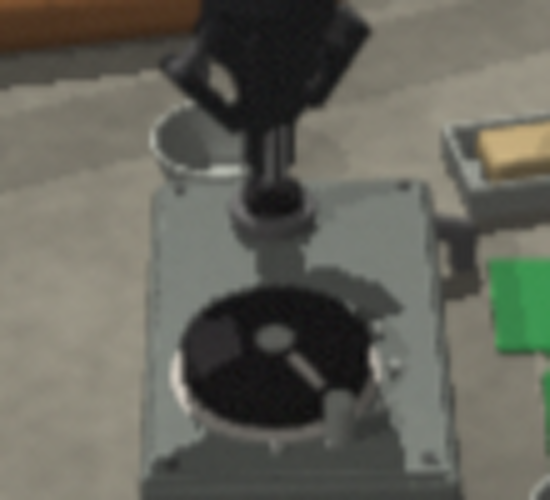

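The fingertips stand over the button cap (272,195) and the pointer still faces the peg. I'm pressing in small steps.

Emit:
{"fn": "arm_command", "kwargs": {
  "rows": "1 0 0 4 0 0 0;1 0 0 4 0 0 0;1 0 0 2 0 0 0;1 0 0 2 0 0 0;1 0 0 0 0 0 0"
}}

```text
time_s: 7.32
position: [0.5506, 0.1574, 0.0961]
tool_rot: [[-0.283, 0.959, 0.0], [0.959, 0.283, -0.0], [-0.0, 0.0, -1.0]]
ft_force: [0.7, -0.7, 2.2]
grip_width: -0.0002
```

Emit:
{"fn": "arm_command", "kwargs": {
  "rows": "1 0 0 1 0 0 0;1 0 0 1 0 0 0;1 0 0 0 0 0 0"
}}

```text
time_s: 7.57
position: [0.5505, 0.1574, 0.0942]
tool_rot: [[-0.283, 0.959, 0.0], [0.959, 0.283, -0.0], [-0.0, 0.0, -1.0]]
ft_force: [-0.6, -1.5, 3.8]
grip_width: -0.0002
```

Emit:
{"fn": "arm_command", "kwargs": {
  "rows": "1 0 0 1 0 0 0;1 0 0 1 0 0 0;1 0 0 0 0 0 0"
}}

```text
time_s: 7.82
position: [0.5506, 0.1575, 0.093]
tool_rot: [[-0.283, 0.959, 0.001], [0.959, 0.283, -0.0], [-0.0, 0.001, -1.0]]
ft_force: [-2.6, -1.6, 10.3]
grip_width: -0.0
```

Emit:
{"fn": "arm_command", "kwargs": {
  "rows": "1 0 0 0.7 0 0 0;1 0 0 0 0 0 0;1 0 0 0 0 0 0"
}}

```text
time_s: 8.07
position: [0.5506, 0.1575, 0.0929]
tool_rot: [[-0.283, 0.959, 0.001], [0.959, 0.283, -0.0], [-0.001, 0.001, -1.0]]
ft_force: [-4.4, -1.7, 15.7]
grip_width: -0.0004
```

The button has bottomed: z holds at 0.093 while the force rises to 16 N. I'm letting go.

Emit:
{"fn": "arm_command", "kwargs": {
  "rows": "1 0 0 -2 0 0 0;1 0 0 -4 0 0 0;1 0 0 -10 0 0 0;1 0 0 -30 0 0 0;1 0 0 -35 0 0 0"
}}

```text
time_s: 8.48
position: [0.5494, 0.1575, 0.1719]
tool_rot: [[-0.283, 0.959, -0.005], [0.959, 0.283, -0.0], [0.001, -0.005, -1.0]]
ft_force: [0.5, 1.0, 0.2]
grip_width: -0.0002
```

Emit:
{"fn": "arm_command", "kwargs": {
  "rows": "1 0 0 -35 0 0 0;1 0 0 -20 0 0 0;1 0 0 0 0 0 0;1 0 0 0 0 0 0;1 0 0 0 0 0 0"
}}

```text
time_s: 8.9
position: [0.5499, 0.1576, 0.2264]
tool_rot: [[-0.283, 0.959, -0.002], [0.959, 0.283, 0.0], [0.001, -0.002, -1.0]]
ft_force: [0.1, 0.6, -0.2]
grip_width: 0.0001
```

```bash
python3 - <<'E'
from h import *
im=eyes.get_image("side");s=im[110:260,190:350]
cv2.imwrite("pics/f.png",cv2.resize(s,None,fx=4,fy=4,interpolation=2)[:,:,::-1]); st=readout.observe();print(st["ft_force"],st["position"],abs(st["qvel"]).max())
E
```

```text
[-0.39024549 -0.11996645  0.21307102] [0.54985222 0.1575233  0.22607595] 0.4083535808399182
```

View pics/f.png

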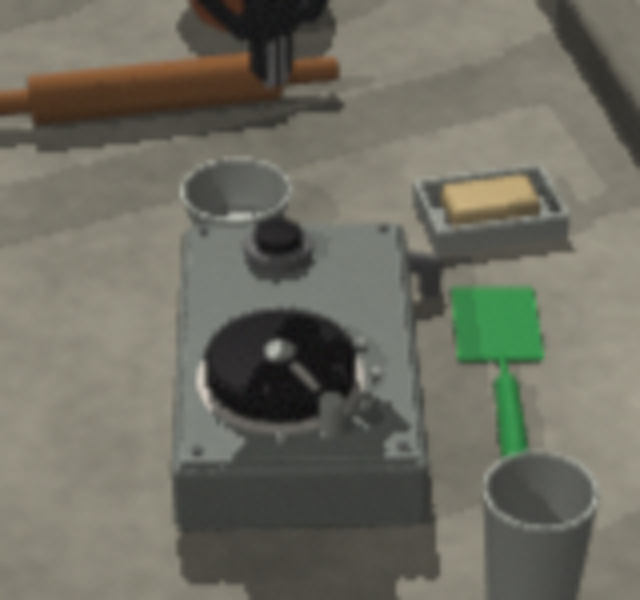

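The button cap (277,235) is out again. The pointer (290,362)–(317,390) faces the peg (332,402), the bystanders stand where they were, and the arm is clear. I'm handing in.

```bash
python3 -c "
from rig import env; print(env.close_job())"
```

```text
the job is handed in; nothing more can be done
None
```

The timer is set and the job was handed in at about 9 s; the hand-in reports no verdict.

- **Dial:** I turned it 60° clockwise with two fingertips resting on its top face (set apart, holding nothing), to the tall peg at −1.047 rad. After lift-off the pointer measured −70.2° to −71.4° in the world frame and the peg −69.6°, well inside the 7° allowed. Downward force peaked at about 22 N.
- **Button:** Only after that check did I press it, with the fingers shut. It bottomed about 6 mm down at about 16 N, and I let go.
- **Last picture:** The button is out, the pointer still faces the peg, and the bystanders in view look unmoved. The arm is clear at z = 0.226 m with no contact force. The bottle was outside the last view, but the arm never went near it.

Nothing failed. The one disagreement was in the first look: the two views put the button's height 4 mm low and its y position 5 mm apart. I used the top view together with the stated box geometry, and the close-up confirmed the position.

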